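# Isolate the polisher, check the brass rod on the height gauge, switch back on

### The arm

A 6-joint arm with a two-finger parallel gripper is mounted at the origin on the work surface. World frame = base frame: x ahead of the robot, y to its left, z up, the work surface at z = 0. Lengths are in m, angles in rad, forces in N, time in s.
With the tool pointing down it reaches from about 0.3 to 0.775 m from the base axis. Payload 14.6 kg.
Tool frame: the origin (TCP) lies on the mounting face of the last link; the fingertips stand ctrl.tip_extent ahead of it and the grasp point (between the pads) lies 180 mm ahead of it (ctrl.tip_extent is the distance from the TCP to the fingertips, in m); z points along the fingers, y is the direction in which the jaws open and shut (so a half turn about z gives the same grasp; the last joint's range is limited). The gripper opens to 94 mm and grips with 3 to 60 N. Pads are 16 mm wide; open, the fingers measure 119 mm over their backs; the gripper's body (75 mm by 177 mm) begins 78 mm behind the grasp point.
Start: joints at [1.112, 0.3, 1.521, -0, 1.321, -0.067], TCP at [0.21, 0.508, 0.405] pointing down, gripper open.
Joint ranges: [-3.03, 3.03], [-0.79, 2.21], [0.23, 2.52], [-1.04, 4.18], [0, 3.07], [-2.55, 2.55]. Speed limits (rad/s): [2.22, 2.22, 2.57, 3.14, 3.14, 3.14].

### API

Orientations are given as [roll, pitch, yaw] about the fixed x, y, z axes, in that order (R = Rz(yaw) Ry(pitch) Rx(roll)).
In Python, from station import ctrl, vision gives the robot as it stands. The module is installed in compiled form; this text tells all that it offers.
- The arm moves only by the tool send_rows, never from a script. Its argument "increments" is a list of rows, each a list of 3 entries, a list of its own where there are three numbers: the turn, a rotation vector about the tool's x, y, z in rad, then the shift along the tool's x, y, z in mm, then the finger opening in mm, from 0 to 94. In form: [[[ax, ay, az], [dx, dy, dz], hand], ...]. A call has 1 to 5 rows; each row is the pose to reach, as a shift and turn from the pose commanded when the call began, along the tool's axes at that moment; what a row does not reach only later rows make up. A row lasts 1/12 s, in which the tool goes at most 41.7 mm and 7.16 degrees, less where a joint would pass 70% of its speed; a pose out of reach is approached as far as the arm can. A call with a gripper value outside its range is refused whole. The fingers move at their own pace and stop on an object; "grip_force" is the grip in N (left out, the last holds). Time passes only in rows, so rows that repeat a pose let the fingers close. It gives the time, the measured TCP pose, the force and the opening at its end, in the units of the state.
- ctrl.get_obs(): the state, without advancing time (a new reading comes with each control period).
- vision.camera(name): name is "scene" or "top"; returns (picture, depth): 420x560x3 uint8, red, green, blue; 420x560 float32, m along the optical axis (not along the pixel's ray), 0 where there is no reading.
- vision.calibration(name): a dict with "K" (3x3 intrinsics, pixels), "R" (3x3) and "t" (3): a world point X has camera coordinates R X + t. Camera axes: x right, y down, z forward; pixel columns grow to the right and rows downward; lengths in m; the calibration is good to about 2 mm. A picture is of the moment at which its call begins. calibration takes no time and is no camera call.
- ctrl.hand_in(): hands the job in, once; it reports no verdict.
The state is a dict: "time_s": time; "qpos": joint angles; "joint_vel": joint speeds; "tau": joint torques, N m; "ee_pos": TCP position; "eef_rot": TCP orientation; "force": force on the tool from outside, world axes, zero at the start; "moment": the same for the moment, N m; "grip_width": finger opening in m.
Only numpy, scipy, OpenCV 4.12 (cv2) and the standard library are available. Lean on these libraries where they do the work, as an engineer would, in place of code of your own. Each camera call takes 0.05 s, during which the arm holds its last target. There are 200 camera calls.

### The job

Switch the polishing machine off at the rotary isolator on the sloping desk, and only then lift the brass rod out of the rest in front of the polishing wheel and lay it gently in the two notches of the height gauge, its end under the foot and centred lengthwise. Press the gauge's sprung foot down onto the rod, keep it on the rod for a second, and let it spring fully back up. Then, leaving the rod in the gauge, switch the isolator back on. Do not disturb the two small brass pieces near the desk.

Things in the scene. Friction and masses are not known exactly. Their poses are not given: they have to be found in the camera images.
- isolator (a joint): angle of the isolator's handle: 0 = off, 1.047 (60 degrees) = on; clockwise from off to on, seen facing the panel. Starts on. Past the middle an inner weight snaps it to the nearer end (about 0.1 N m at the ends). The bar's white-marked end points at a round pip when off, at a long rib when on.
- isolator_grip (a point): on the handle's axis, 30 mm out from the sloping panel: where to grip. Turns with the handle: z out of the panel along the axis, 30 degrees from vertical; y along the bar to its marked end; x across it. The black bar is 90 mm long, 16 mm wide and reaches from 10 to 42 mm out of the panel.
- desk: grey isolator desk on the robot's right (fixed). Its panel, 150 x 150 mm, slopes 30 degrees down to -x of this frame (turned to the robot and the bench's middle). Origin on the bench under the panel's middle, which is 100 mm up; the low edge is 62 mm up, the high edge 138 mm.
- rod: round brass rod, 200 mm long, 28 mm in diameter, about 0.35 kg (varies). Origin at its middle, on its axis; y runs along the rod. It starts level in the machine's rest, its axis 105 mm above the bench.
- rest_mid (a point): middle of the rest on the polishing machine, on the robot's left (fixed): a point on the rod's axis, 105 mm up, when the rod is centred there. y along the rod, z up, +x level towards the wheel. The rest is two notched posts, 20 mm wide, at y = -65 and +65 mm; between them only a 12 mm base plate.
- machine: polishing machine (fixed), frame as the rest's but on the bench. Wheel 200 mm across, axis at x = 170 mm, 160 mm up; a 110 mm wide sheet guard comes forward to x = 53 mm, 165 to 220 mm up, and blocks a gripper pointing straight down on the rod: lean it back 35 to 40 degrees, fingers down and to +x. Motor 140 mm across at y = 70 to 260 mm, beside the wheel.
- gauge_seat (a point): on the height gauge (fixed): point on the rod's axis, 52 mm up, when the rod lies centred in the gauge's two 90-degree notches. y along the rod towards the gauge's column, z up. The notched posts, 20 mm wide, are at y = -78 and +78 mm; between them only a 12 mm base plate. Either end of the rod may face the column.
- gauge: height gauge (fixed) in the middle of the bench, frame as the seat's but on the bench. Steel column at y = 120 to 144 mm, 163 mm tall; its arm, 26 mm wide, reaches from it over the rod's end to y = 68 mm, 129 to 149 mm up, and carries the foot, 18 mm across, underside 106 mm up at y = 78 mm. So the rod goes in lengthwise from -y, under the foot and above the posts (tops 54 mm up), then down.
- gauge_foot (a joint): how far the gauge's foot is pressed down, in m: 0 = up (sprung, returns by itself), 0.040 = on the seated rod; end stop at 0.052 without a rod. The spring takes about 3 N to start and 6 N at the rod.
- gauge_cap (a point): centre of the top of the round black press cap on the stem of the gauge's foot, 32 mm across, straight above the foot at y = 78 mm of the seat; 209 mm above the bench when up. Press it straight down.
- finial: small turned brass finial standing upright, 44 mm across, 62 mm tall, beyond the desk; bystander, to be left where it is. Origin at the centre of its underside.
- spindle: small turned brass spindle lying between gauge and desk, 100 mm long, 30 mm thick; bystander, to be left where it is. Origin at the centre of its underside.
Not all that is in view belongs to the job. Leave any green or red look-alike of the rod alone.

How it is judged:
By the outcome, as a careful person would: the job done as asked, in the order asked, and still so for the second after the job is handed in, with the robot touching nothing.
It also fails if it takes over 72 s, if anything falls off the work surface, if the arm or the gripper's body presses on something with over 40 N, if the wrist force passes 120 N, or if a joint passes its speed limit or range.

## Working session

There is one attempt and no reset: what is moved stays moved. The work goes in short steps, Python scripts to look and compute and a tool call to move; the robot and the scene stay as the last step left them, time stands still between calls to the robot, and variables do not carry over. Pictures are saved under pics/ and viewed, about 8 in all and at most 12, crops included, and the job is handed in when it is done.

Besides the shell and the picture viewer there is one more tool, called after "Request:" as name(argument=value, ...) on one line, values as JSON. send_rows: Moves the arm, as the interface text tells. Its arguments: {"type":"object","properties":{"increments":{"type":"array","items":{"type":"array"}},"grip_force":{"type":"number"}},"required":["increments"]}

```bash
mkdir -p pics
python3 - <<'E'
from station import ctrl,vision
import cv2,numpy as np
print(ctrl.get_obs(),ctrl.tip_extent)
for n in("scene","top"):
    p,d=vision.camera(n); np.savez(n+"0.npz",p=p,d=d)
    c=vision.calibration(n); print(n,c); cv2.imwrite(f"pics/{n}0.png",cv2.resize(p[:,:,::-1],(800,600)))
E
```

```text
{'time_s': 0.0, 'qpos': array([ 1.11236854e+00,  3.00456815e-01,  1.52158198e+00, -1.95926640e-05,
        1.32071732e+00, -6.65760951e-02]), 'joint_vel': array([-0.00142371,  0.00092396,  0.00054806, -0.00053129, -0.00022643,
       -0.00014565]), 'tau': array([-3.64042153e-04, -5.31805086e+01, -3.52731228e+01,  7.07781245e-02,
        2.44599703e-02, -1.13203441e-04]), 'ee_pos': array([0.2100207 , 0.50828219, 0.40409366]), 'eef_rot': array([-3.14043051e+00, -5.84660167e-05,  2.74974579e+00]), 'force': array([ 0.09454127, -0.35824981,  0.42508654]), 'moment': array([-0.02703657, -0.032351  ,  0.04453093]), 'grip_width': 0.09388784969730235} 0.1992
scene {'K': array([[414.64237084,   0.        , 279.87915429],
       [  0.        , 414.64237084, 207.10447977],
       [  0.        ,   0.        ,   1.        ]]), 'R': array([[ 0.86333362,  0.50394912, -0.02627437],
       [ 0.24731415, -0.46791911, -0.8484618 ],
       [-0.43987586,  0.72600757, -0.52860405]]), 't': array([-0.50411144,  0.07390652,  1.28686732])}
top {'K': array([[472.29130591,   0.        , 280.3870227 ],
       [  0.        , 472.29130591, 205.95165225],
       [  0.        ,   0.        ,   1.        ]]), 'R': array([[ 0.01893178, -0.99951539,  0.02470986],
       [-0.99738049, -0.02060548, -0.06933671],
       [ 0.06981227, -0.02333247, -0.99728724]]), 't': array([0.10950608, 0.52108684, 1.44069501])}
```

View pics/scene0.png

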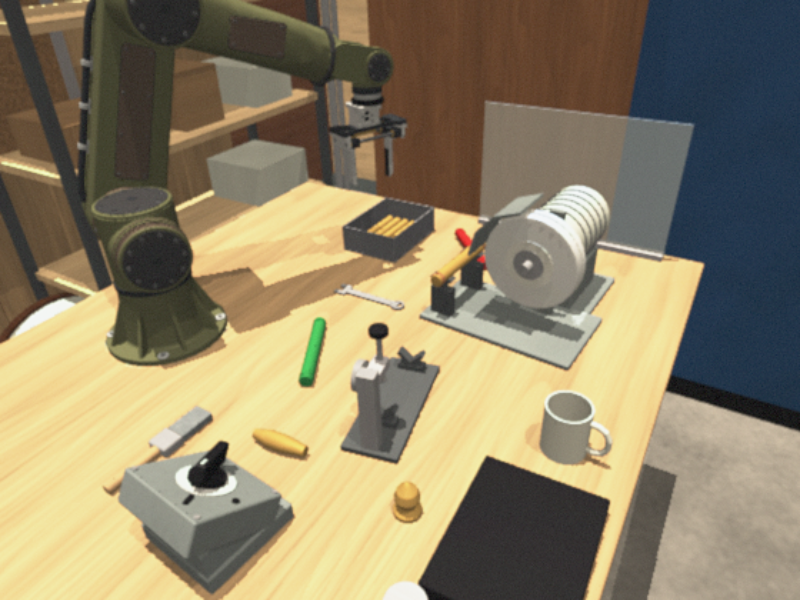

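View pics/top0.png

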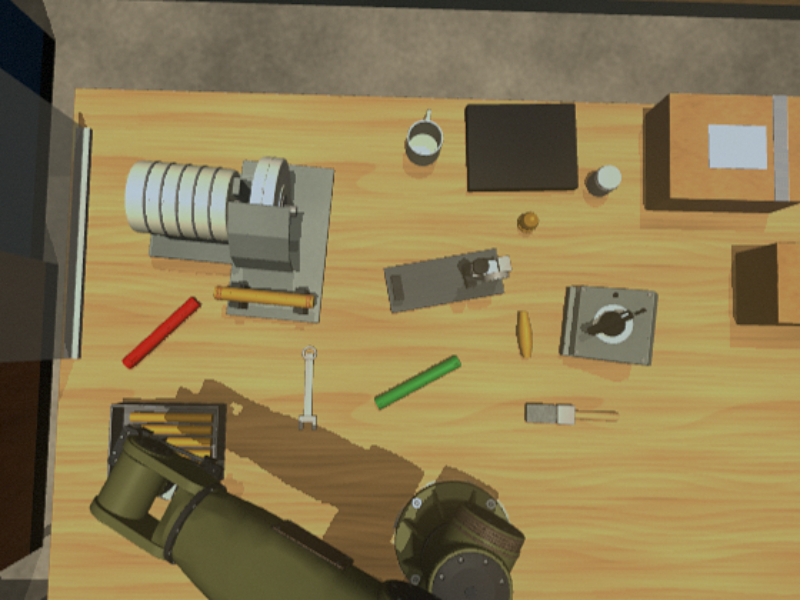

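The scene view shows the arm at upper left, the desk at (205,500), the gauge at (385,390), and the machine with the rod at (460,262). In the top view the rod is at (263,297), the gauge at (445,280), the handle at (612,323), the finial at (527,221) and the spindle at (524,333).

```bash
cat > h.py <<'E'
import numpy as np,cv2
from station import ctrl,vision
from scipy.spatial.transform import Rotation as Ro
def load(n,i=0):
    f=np.load(f"{n}{i}.npz"); return f['p'],f['d']
def cloud(n,d):
    c=vision.calibration(n);K=c["K"];v,u=np.mgrid[:420,:560]
    X=np.stack([(u-K[0,2])/K[0,0]*d,(v-K[1,2])/K[1,1]*d,d],-1)
    return (X-c["t"])@c["R"]
def proj(n,P):
    c=vision.calibration(n);q=np.atleast_2d(P)@c["R"].T+c["t"];q=q@c["K"].T
    return q[:,:2]/q[:,2:]
def ray(n,uv,z):
    c=vision.calibration(n);uv=np.atleast_2d(uv)
    d=np.c_[uv,np.ones(len(uv))]@np.linalg.inv(c["K"]).T@c["R"]; o=-c["R"].T@c["t"]
    return o+d*((z-o[2])/d[:,2])[:,None]
E
python3 - <<'E'
from h import *
p,d=load("top"); C=cloud("top",d)
hsv=cv2.cvtColor(p,cv2.COLOR_RGB2HSV)
# desk panel plane
w=C[195:260,385:465].reshape(-1,3); w=w[(w[:,2]>.055)&(w[:,2]<.145)]
A=np.c_[w[:,:2],np.ones(len(w))]
m=np.ones(len(w),bool)
for _ in range(6):
    k=np.linalg.lstsq(A[m],w[m,2],rcond=None)[0]; r=w[:,2]-A@k; m=abs(r)<.004
n=np.r_[-k[:2],1];n/=np.linalg.norm(n);print("panel n",n,"tilt",np.degrees(np.arccos(n[2])),"az of -x",np.degrees(np.arctan2(n[1],n[0])),m.sum())
q=w[m][:,:2];print("panel rect",cv2.minAreaRect(q.astype(np.float32)))
a=(.100-k[2])  # 
# rod, by z
def box(name,u0,u1,v0,v1,zl,zh,hs=None):
    S=C[v0:v1,u0:u1];m=(S[...,2]>zl)&(S[...,2]<zh)
    if hs: H=hsv[v0:v1,u0:u1];m&=(H[...,0]>10)&(H[...,0]<30)&(H[...,1]>110)
    q=S[m];print(name,cv2.minAreaRect(q[:,:2].astype(np.float32)),np.percentile(q[:,2],[5,50,95]),len(q))
box("rod",145,225,195,220,.10,.13,1)
box("gaugebase",265,360,170,222,.004,.03)
box("cap",320,360,175,205,.19,.23)
box("arm",320,370,175,205,.12,.18)
box("guard",155,215,130,195,.15,.23)
box("machbase",155,240,110,230,.004,.03)
box("spindle",355,380,210,255,.005,.05,1)
box("finial",358,380,145,165,.01,.08,1)
a=cv2.resize(p[190:265,380:480,::-1],(400,300),interpolation=cv2.INTER_CUBIC)
b=cv2.resize(p[165:225,265:365,::-1],(400,240),interpolation=cv2.INTER_CUBIC)
e=cv2.resize(p[100:230,140:240,::-1],(400,520),interpolation=cv2.INTER_CUBIC)
o=np.zeros((540,800,3),np.uint8);o[:300,:400]=a;o[300:,:400]=b;o[:520,400:]=e;cv2.imwrite("pics/crop1.png",o)
E
```

```text
panel n [0.0584179  0.48457755 0.87279548] tilt 29.214864433990023 az of -x 83.12592084225956 1670
panel rect ((0.46269261837005615, -0.3137313723564148), (0.131004199385643, 0.14971639215946198), 83.34298706054688)
rod ((0.5018507838249207, 0.3971669673919678), (0.20005634427070618, 0.029067479074001312), 85.28114318847656) [0.10874914 0.11659417 0.12227889] 654
gaugebase ((0.5546875, 0.020670220255851746), (0.16033527255058289, 0.29484105110168457), 1.2129963636398315) [0.00471753 0.01179361 0.01756818] 2363
cap ((0.5641400218009949, -0.02495916560292244), (0.02859465219080448, 0.031245220452547073), 46.34042739868164) [0.20498959 0.20920853 0.21386972] 109
arm ((0.5638847351074219, -0.05349931865930557), (0.04132893308997154, 0.07519995421171188), 11.879091262817383) [0.1381556  0.15791919 0.16629056] 279
guard ((0.6360686421394348, 0.4018898010253906), (0.14110054075717926, 0.16901671886444092), 88.48187255859375) [0.16607223 0.20688249 0.22856828] 922
machbase ((0.6294016242027283, 0.38195329904556274), (0.3744175136089325, 0.26281625032424927), 1.444456934928894) [0.00538644 0.0118835  0.01707586] 3958
spindle ((0.44418343901634216, -0.15129438042640686), (0.1367991417646408, 0.07510794699192047), 1.0359103679656982) [0.00563629 0.02351843 0.03259256] 329
finial ((0.6845734119415283, -0.15364138782024384), (0.035718925297260284, 0.03557714447379112), 84.9101333618164) [0.01177877 0.04602518 0.05848703] 145
```

View pics/crop1.png

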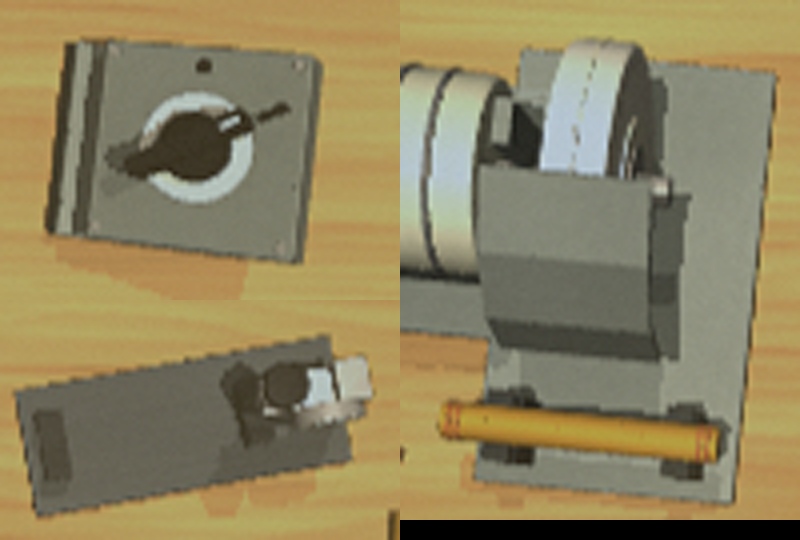

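Crop: the handle bar runs from (110,160) to (245,120) with its white-marked end pointing at the rib at (270,113), so it is on. The pip is at (205,65). The gauge base is at lower left, with the cap at (287,382) and the column to the right. The rod lies in the rest at right.

```bash
cat >> h.py <<'E'
def frame(z,x): 
    y=np.cross(z,x);y/=np.linalg.norm(y);return np.c_[np.cross(y,z),y,z]
def step(P,R,rows=1):
    o=ctrl.get_obs();p0=np.array(o["ee_pos"]);R0=Ro.from_euler("xyz",o["eef_rot"])
    rv=(R0.inv()*Ro.from_matrix(R)).as_rotvec();s=R0.inv().apply(P-p0)*1000
    print("turn",np.round(rv,3),"deg",np.round(np.degrees(np.linalg.norm(rv)),1),"shift",np.round(s,1),"len",np.round(np.linalg.norm(s),1))
E
python3 - <<'E'
from h import *
a=np.radians(83.2);n=np.array([.5*np.cos(a),.5*np.sin(a),.866]);c=np.array([.4627,-.3137,.1])
def onplane(n_,uv,h):
    cc=vision.calibration(n_);d=np.r_[uv,1]@np.linalg.inv(cc["K"]).T@cc["R"];o=-cc["R"].T@cc["t"]
    return o+d*(((c+h*n-o)@n)/(d@n))
X=np.array([-np.cos(a)*.866,-np.sin(a)*.866,.5]);Y=np.cross(n,X)
def t(u,v):return np.array([380+u/4-.5,190+v/4-.5])
for nm,uv,h in(("ring",t(198,147),0),("pip",t(205,65),0),("rib0",t(250,122),0),("rib1",t(288,105),0),("barA",t(108,165),.03),("barB",t(248,118),.042)):
    q=onplane("top",uv,h)-c;print(nm,"x %.1f y %.1f az(from X) %.1f"%(q@X*1e3,q@Y*1e3,np.degrees(np.arctan2(q@Y,q@X))))
# scene pixel check 
for nm,P in(("axis0",c),("grip",c+.03*n),("cap",[.5641,-.025,.209]),("rod",[.5018,.3972,.105])):print(nm,proj("scene",np.array(P))*800/560, proj("top",np.array(P))*800/560)
g=lambda u,v:[265+u/4-.5,165+(v-300)/4-.5]
B=ray("top",[g(15,390),g(330,335),g(355,460),g(35,515)],.012);print(B)
for i,j in((0,1),(3,2)):e=B[j]-B[i];print(np.degrees(np.arctan2(e[1],e[0])),np.linalg.norm(e))
# depth based base/rod mask
p,d=load("top");C=cloud("top",d);hs=cv2.cvtColor(p,cv2.COLOR_RGB2HSV)
S=C[165:225,262:365];H=hs[165:225,262:365];m=(H[...,1]<70)&(S[...,2]>.0)&(S[...,2]<.03)
m=cv2.morphologyEx(m.astype(np.uint8),cv2.MORPH_OPEN,np.ones((3,3)))>0
print("base",cv2.minAreaRect(S[m][:,:2].astype(np.float32)),m.sum())
ps,ds=load("scene");Cs=cloud("scene",ds);
for nm,q0,zl,zh in(("cap",[.5641,-.025],.195,.22),):
    q=Cs.reshape(-1,3);q=q[(np.linalg.norm(q[:,:2]-q0,axis=1)<.04)&(q[:,2]>.2)&(q[:,2]<zh)];print(nm,len(q),q.mean(0),q.min(0),q.max(0))
    q=C.reshape(-1,3);q=q[(np.linalg.norm(q[:,:2]-q0,axis=1)<.04)&(q[:,2]>.2)&(q[:,2]<zh)];print(nm,len(q),q.mean(0),q.min(0),q.max(0))
E
```

```text
ring x 0.2 y -0.2 az(from X) -51.1
pip x -1.6 y 60.3 az(from X) 91.5
rib0 x 34.4 y 21.7 az(from X) 32.2
rib1 x 59.1 y 36.5 az(from X) 31.7
barA x -55.8 y -22.2 az(from X) -158.3
barB x 40.3 y 20.8 az(from X) 27.2
axis0 [[204.01138335 480.54846543]] [[612.79056881 323.11343214]]
grip [[209.29959131 460.22157056]] [[609.80617489 321.73836377]]
cap [[376.92051195 326.96522385]] [[480.28175004 264.77702099]]
rod [[457.52011865 260.78016416]] [[264.09731022 296.76160236]]
[[ 0.57730127  0.15846511  0.012     ]
 [ 0.6257633  -0.08634895  0.012     ]
 [ 0.52835064 -0.10673889  0.012     ]
 [ 0.48061631  0.14101737  0.012     ]]
-78.80280617200934 0.24956460594882973
-79.09464860492379 0.25231276744115616
base ((0.5527055859565735, 0.026796981692314148), (0.0973244234919548, 0.24848784506320953), 11.194493293762207) 1898
cap 134 [ 0.56729314 -0.02943121  0.2069765 ] [ 0.54985923 -0.0431594   0.20049237] [ 0.58207619 -0.01211012  0.20997468]
cap 109 [ 0.56336231 -0.02459682  0.20919153] [ 0.54838485 -0.04082009  0.20064347] [ 0.57876884 -0.0104689   0.21550217]
```

Request:
send_rows(increments=[[[0, 0, 0], [-25, -27, -3], 94], [[0, 0, 0], [-50, -53, -6], 94], [[0, 0, 0], [-75, -80, -9], 94], [[0, 0, 0], [-100, -106, -12], 94], [[0, 0, 0], [-125, -133, -15], 94]])

```text
time_s: 0.52
ee_pos: [0.2749, 0.3361, 0.4195]
eef_rot: [-3.141, -0.0, 2.75]
force: [0.3, -0.3, 0.1]
grip_width: 0.0939
```

Request:
send_rows(increments=[[[0, 0, 0], [-25, -27, 0], 60], [[0, 0, 0], [-50, -53, 0], 60], [[0, 0, 0], [-75, -80, 0], 60], [[0, 0, 0], [-100, -106, 0], 60], [[0, 0, 0], [-125, -133, 0], 60]])

```text
time_s: 0.93
ee_pos: [0.3396, 0.1654, 0.4197]
eef_rot: [3.141, 0.0, 2.75]
force: [0.3, 0.2, 1.0]
grip_width: 0.0641
```

Request:
send_rows(increments=[[[0, 0, 0], [-25, -27, 0], 60], [[0, 0, 0], [-50, -53, 0], 60], [[0, 0, 0], [-75, -80, 0], 60], [[0, 0, 0], [-100, -106, 0], 60], [[0, 0, 0], [-125, -133, 0], 60]])

```text
time_s: 1.35
ee_pos: [0.4044, -0.0055, 0.4197]
eef_rot: [3.141, 0.0, 2.75]
force: [0.3, 1.0, 0.1]
grip_width: 0.0596
```

```bash
cat >> h.py <<'E'
_a=np.radians(83.2);N=np.array([.5*np.cos(_a),.5*np.sin(_a),.866]);DC=np.array([.4627,-.3137,.1])
DX=np.array([-np.cos(_a)*.866,-np.sin(_a)*.866,.5]);DY=np.cross(N,DX)
def desk(back,on=True):
    th=np.radians(30 if on else 90);b=np.cos(th)*DX+np.sin(th)*DY
    return DC+(.21+back)*N,frame(-N,-b)
E
python3 - <<'E'
from h import *
print(ctrl.get_obs()["ee_pos"],ctrl.get_obs()["qpos"]);step(*desk(.08));step(*desk(0))
E
```

```text
[ 0.4043553  -0.00550162  0.4196547 ] [-1.04247657e-01 -4.59367514e-02  1.87506017e+00  7.29130845e-05
  1.31234036e+00 -1.28309366e+00]
turn [ 0.424 -0.329  0.756] deg 53.1 shift [-132.5 -122.9   68.5] len 193.3
turn [ 0.424 -0.329  0.756] deg 53.1 shift [-143.3 -161.4  137.8] len 256.1
```

Request:
send_rows(increments=[[[0.042, -0.033, 0.076], [-16, -15, 3], 60], [[0.085, -0.066, 0.151], [-32, -30, 6], 60], [[0.127, -0.099, 0.227], [-48, -45, 9], 60], [[0.17, -0.132, 0.302], [-64, -60, 12], 60], [[0.212, -0.165, 0.378], [-80, -75, 15], 60]])

```text
time_s: 1.77
ee_pos: [0.4498, -0.1046, 0.4043]
eef_rot: [-2.962, 0.202, 2.384]
force: [0.3, -0.2, 0.3]
grip_width: 0.0601
```

Run:
```python
from h import *
print(ctrl.get_obs()["ee_pos"],ctrl.get_obs()["qpos"]);step(*desk(.08))
```

```text
[ 0.44980212 -0.10463647  0.4042982 ] [-0.26908098  0.09253481  1.77612395 -0.27289158  1.1927248  -0.97296142]
turn [ 0.21  -0.163  0.374] deg 26.3 shift [-54.6 -14.5  69.1] len 89.3
```

Request:
send_rows(increments=[[[0.052, -0.041, 0.093], [-13, -4, 17], 60], [[0.105, -0.082, 0.187], [-27, -7, 35], 60], [[0.158, -0.122, 0.28], [-41, -11, 52], 60], [[0.21, -0.163, 0.374], [-55, -15, 69], 60], [[0.21, -0.163, 0.374], [-55, -15, 69], 60]])

```text
time_s: 2.18
ee_pos: [0.4801, -0.1706, 0.3488]
eef_rot: [-2.857, 0.447, 2.039]
force: [0.1, 0.5, -1.1]
grip_width: 0.06
```

Run:
```python
from h import *
print(ctrl.get_obs()["ee_pos"],ctrl.get_obs()["qpos"]);step(*desk(.08));step(*desk(0))
o=np.zeros((600,800,3),np.uint8)
p,d=vision.camera("scene");o[:,:400]=cv2.resize(p[270:420,70:170,::-1],(400,600),interpolation=cv2.INTER_CUBIC)
p,d=vision.camera("top");o[:,400:]=cv2.resize(p[150:285,370:460,::-1],(400,600),interpolation=cv2.INTER_CUBIC)
cv2.imwrite("pics/pre.png",o)
```

```text
[ 0.4801305  -0.17064312  0.34875443] [-0.3448082   0.26262353  1.72929459 -0.58002875  1.10093816 -0.49202179]
turn [-0.004 -0.001 -0.001] deg 0.2 shift [-0.2 -0.5 -2.5] len 2.6
turn [-0.004 -0.001 -0.001] deg 0.2 shift [-0.3 -0.2 77.5] len 77.5
```

View pics/pre.png

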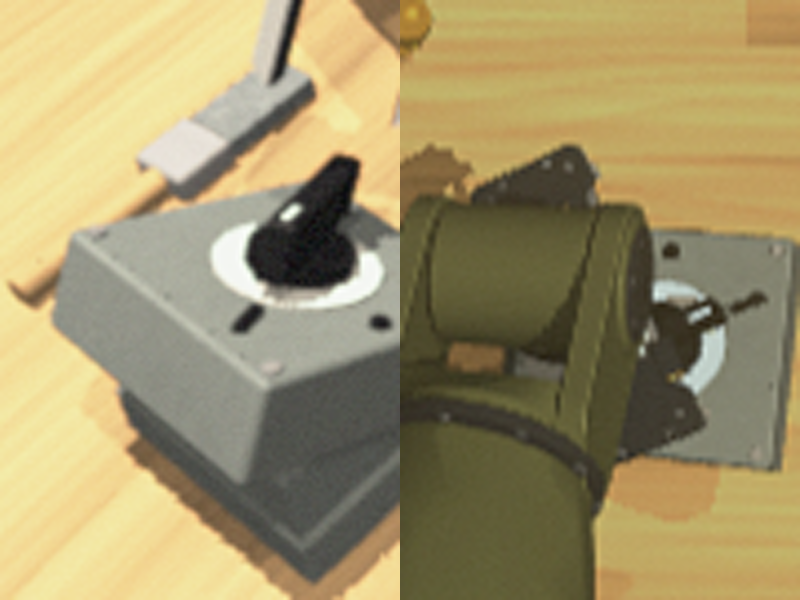

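The white mark on the bar, at (290,212) in the scene crop, points at the rib. The gripper is lined up over the handle, so I'm going in.

Request:
send_rows(increments=[[[0, 0, 0], [0, 0, 18], 60], [[0, 0, 0], [0, 0, 36], 60], [[0, 0, 0], [0, 0, 54], 60], [[0, 0, 0], [0, 0, 70], 60], [[0, 0, 0], [0, 0, 76], 60]])

```text
time_s: 2.7
ee_pos: [0.4749, -0.2065, 0.2849]
eef_rot: [-2.861, 0.443, 2.046]
force: [0.0, -0.0, 0.3]
grip_width: 0.06
```

Request:
send_rows(increments=[[[0, 0, 0], [0, 0, 0], 30], [[0, 0, 0], [0, 0, 0], 10], [[0, 0, 0], [0, 0, 0], 10], [[0, 0, 0], [0, 0, 0], 10], [[0, 0, 0], [0, 0, 0], 10]], grip_force=20)

```text
time_s: 3.12
ee_pos: [0.4755, -0.2062, 0.2865]
eef_rot: [-2.862, 0.446, 2.044]
force: [-0.3, -0.1, 0.0]
grip_width: 0.03
```

Run:
```python
from h import *
o=ctrl.get_obs();print(o["qpos"],o["moment"]);step(*desk(0));step(*desk(0,False))
```

```text
[-0.41423198  0.35804862  1.76644835 -0.62503854  0.9503433  -0.46928357] [0.13443335 0.04275279 0.06313026]
turn [ 0.003 -0.     0.004] deg 0.3 shift [-0.4 -0.3  5.6] len 5.6
turn [ 3.000e-03  1.000e-03 -1.043e+00] deg 59.8 shift [-0.4 -0.3  5.6] len 5.6
```

Request:
send_rows(increments=[[[0, 0, 0], [0, 0, 4], 10], [[0, 0, 0], [0, 0, 4], 10], [[0, 0, 0], [0, 0, 4], 10], [[0, 0, 0], [0, 0, 4], 10], [[0, 0, 0], [0, 0, 4], 10]])

```text
time_s: 3.53
ee_pos: [0.4754, -0.2085, 0.2829]
eef_rot: [-2.862, 0.447, 2.044]
force: [-0.1, 3.2, 7.7]
grip_width: 0.0155
```

Request:
send_rows(increments=[[[0, 0, -0.11], [0, 0, 0], 10], [[0, 0, -0.22], [0, 0, 0], 10], [[0, 0, -0.33], [0, 0, 0], 10], [[0, 0, -0.44], [0, 0, 0], 10], [[0, 0, -0.55], [0, 0, 0], 10]])

```text
time_s: 3.95
ee_pos: [0.4757, -0.2082, 0.2828]
eef_rot: [-2.674, 0.239, 2.593]
force: [5.0, 6.0, 3.6]
grip_width: 0.0158
```

Request:
send_rows(increments=[[[0, 0, -0.11], [0, 0, 0], 10], [[0, 0, -0.22], [0, 0, 0], 10], [[0, 0, -0.33], [0, 0, 0], 10], [[0, 0, -0.44], [0, 0, 0], 10], [[0, 0, -0.5], [0, 0, 0], 10]])

```text
time_s: 4.37
ee_pos: [0.4758, -0.2079, 0.2825]
eef_rot: [-2.621, -0.003, 3.036]
force: [6.7, 9.4, 2.9]
grip_width: 0.016
```

Run:
```python
from h import *
o=ctrl.get_obs();print(o["qpos"],o["force"],o["moment"]);step(*desk(0,False))
```

```text
[-0.41711336  0.36513802  1.76722521 -0.62728484  0.94063384 -1.52321694] [6.65691393 9.35495792 2.91140497] [ 1.05908011 -0.9220033   0.23438942]
turn [0.003 0.004 0.013] deg 0.8 shift [ 0.5 -1.1  1.4] len 1.9
```

Request:
send_rows(increments=[[[0, 0, 0], [0, 0, 0], 60], [[0, 0, 0], [0, 0, 0], 60], [[0, 0, 0], [0, 0, 0], 60], [[0, 0, 0], [0, 0, 0], 60], [[0, 0, 0], [0, 0, -10], 60]])

```text
time_s: 4.78
ee_pos: [0.4756, -0.2037, 0.29]
eef_rot: [-2.621, -0.004, 3.029]
force: [0.0, -1.0, -0.7]
grip_width: 0.0456
```

Request:
send_rows(increments=[[[0, 0, 0], [0, 0, -25], 60], [[0, 0, 0], [0, 0, -50], 60], [[0, 0, 0], [0, 0, -75], 60], [[0, 0, 0], [0, 0, -105], 60], [[0, 0, 0], [0, 0, -140], 60]])

```text
time_s: 5.2
ee_pos: [0.4835, -0.1337, 0.4132]
eef_rot: [-2.621, -0.004, 3.029]
force: [0.7, 0.1, 0.1]
grip_width: 0.0599
```

```bash
cat >> h.py <<'E'
RA=np.radians(85.28);RY=np.array([np.cos(RA),np.sin(RA),0]);RX=np.array([RY[1],-RY[0],0]);RC=np.array([.5018,.3972,.105])
def rest(back,lean=37,up=0,sgn=1,c=RC):
    l=np.radians(lean);z=np.sin(l)*RX-np.cos(l)*np.array([0,0,1])
    return c-z*(.18+back)+[0,0,up],frame(z,sgn*RY)
E
python3 - <<'E'
from h import *
o=ctrl.get_obs();print(o["qpos"],o["ee_pos"])
for s in(1,-1):print(rest(.1,sgn=s)[0]);step(*rest(.1,sgn=s))
p,d=vision.camera("scene");cv2.imwrite("pics/off.png",cv2.resize(p[300:405,70:210,::-1],(560,420),interpolation=cv2.INTER_CUBIC))
E
```

```text
[-0.27264433  0.18362214  1.6675421  -0.5444324   1.25219948 -1.56738288] [ 0.48347488 -0.13366348  0.41318074]
[0.33386325 0.41106593 0.32861794]
turn [-0.92  -0.104  1.612] deg 106.5 shift [ 209.6  497.3 -187. ] len 571.2
[0.33386325 0.41106593 0.32861794]
turn [ 0.1   -0.885 -1.335] deg 92.0 shift [ 209.6  497.3 -187. ] len 571.2
```

View pics/off.png

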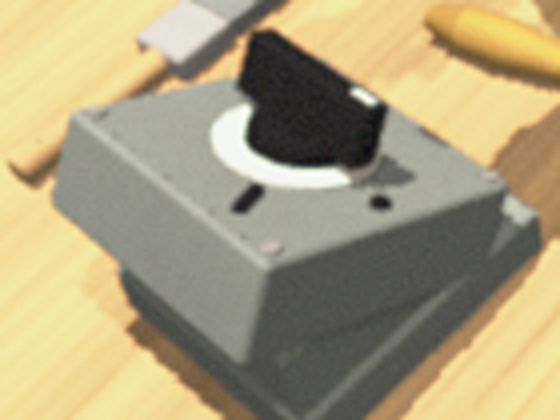

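The mark on the bar now points at the pip (380,200), so the machine is off. Next is the move to the rod.

```bash
cat >> h.py <<'E'
def plan(wps,Rg,fr):
    "per-call turn and shift; wps: TCP positions, fr: fraction of turn reached"
    o=ctrl.get_obs();p=np.array(o["ee_pos"]);R0=Ro.from_euler("xyz",o["eef_rot"])
    rv=(R0.inv()*Ro.from_matrix(Rg)).as_rotvec();f0=0
    for w,f in zip(wps,fr):
        Rc=R0*Ro.from_rotvec(rv*f0);s=Rc.inv().apply(np.array(w)-p)*1000
        print("turn",np.round(rv*(f-f0),3),"deg",np.round(np.degrees(np.linalg.norm(rv)*(f-f0)),1),"shift",np.round(s),"len",np.round(np.linalg.norm(s)))
        p=np.array(w);f0=f
E
python3 - <<'E'
from h import *
P,R=rest(.1)
plan([[.42,.03,.44],[.37,.19,.44],[.34,.32,.40],P],R,[.3,.6,.9,1])
E
```

```text
turn [-0.274 -0.029  0.484] deg 31.9 shift [ 81. 123. -94.] len 175.0
turn [-0.274 -0.029  0.484] deg 31.9 shift [124. 103. -47.] len 168.0
turn [-0.274 -0.029  0.484] deg 31.9 shift [133.  36.  17.] len 139.0
turn [-0.091 -0.01   0.161] deg 10.6 shift [ 97. -34.  54.] len 116.0
```

Request:
send_rows(increments=[[[-0.055, -0.006, 0.097], [16, 25, -19], 60], [[-0.11, -0.012, 0.194], [32, 49, -38], 60], [[-0.164, -0.018, 0.29], [48, 74, -56], 60], [[-0.219, -0.023, 0.387], [65, 98, -75], 60], [[-0.274, -0.029, 0.484], [81, 123, -94], 60]])

```text
time_s: 5.67
ee_pos: [0.4195, 0.0285, 0.4332]
eef_rot: [-2.948, 0.198, 2.581]
force: [0.6, 0.9, 0.9]
grip_width: 0.0602
```

Request:
send_rows(increments=[[[-0.055, -0.006, 0.097], [25, 21, -9], 60], [[-0.11, -0.012, 0.194], [50, 41, -19], 60], [[-0.164, -0.018, 0.29], [74, 62, -28], 60], [[-0.219, -0.023, 0.387], [99, 82, -38], 60], [[-0.274, -0.029, 0.484], [124, 103, -47], 60]])

```text
time_s: 6.08
ee_pos: [0.37, 0.189, 0.4343]
eef_rot: [2.948, 0.228, 2.088]
force: [1.6, -0.5, 0.2]
grip_width: 0.0601
```

Request:
send_rows(increments=[[[-0.055, -0.006, 0.097], [27, 7, 3], 60], [[-0.11, -0.012, 0.194], [53, 14, 7], 60], [[-0.164, -0.018, 0.29], [80, 22, 10], 60], [[-0.219, -0.023, 0.387], [106, 29, 14], 60], [[-0.274, -0.029, 0.484], [133, 36, 17], 60]])

```text
time_s: 6.5
ee_pos: [0.3421, 0.3121, 0.3954]
eef_rot: [2.612, 0.091, 1.643]
force: [0.8, -0.9, -0.4]
grip_width: 0.0599
```

Run:
```python
from h import *
o=ctrl.get_obs();print(o["qpos"],o["ee_pos"])
step(*rest(.1))
```

```text
[ 0.71710819  0.0687126   1.84157418 -0.48713818  0.89847227  0.8631714 ] [0.34208318 0.31213375 0.39542839]
turn [-0.109 -0.01   0.179] deg 12.0 shift [104.9 -30.   49.1] len 119.7
```

Request:
send_rows(increments=[[[-0.027, -0.002, 0.045], [26, -7, 12], 60], [[-0.055, -0.005, 0.09], [52, -15, 25], 60], [[-0.082, -0.007, 0.134], [79, -22, 37], 60], [[-0.109, -0.01, 0.179], [105, -30, 49], 60], [[-0.109, -0.01, 0.179], [105, -30, 49], 60]])

```text
time_s: 6.92
ee_pos: [0.333, 0.4122, 0.3252]
eef_rot: [2.499, 0.005, 1.491]
force: [0.3, 0.1, -1.3]
grip_width: 0.0599
```

Run:
```python
from h import *
o=ctrl.get_obs();print(o["qpos"],o["ee_pos"])
step(*rest(.1));step(*rest(0))
q=np.zeros((600,800,3),np.uint8)
p,d=vision.camera("scene");q[:400]=cv2.resize(p[120:220,240:440,::-1],(800,400),interpolation=cv2.INTER_CUBIC)
c=p
p,d=vision.camera("top");q[400:]=cv2.resize(p[180:240,120:280,::-1],(800,300))[:200]
cv2.imwrite("pics/rodpre.png",q)
# rod axis check from scene: orange pixels centroid ray at z=.105
h=cv2.cvtColor(load("scene")[0],cv2.COLOR_RGB2HSV);m=((h[...,0]>10)&(h[...,0]<30)&(h[...,1]>150)).astype(np.uint8);w=np.zeros_like(m);w[165:202,295:350]=m[165:202,295:350]
ys,xs=np.nonzero(w);t=xs<400;r=cv2.minAreaRect(np.c_[xs,ys].astype(np.float32));print(r);b=cv2.boxPoints(r);print(b);print(ray("scene",r[0],.105))
```

```text
[ 0.88906462  0.30648863  1.74504022 -0.73003259  0.83865935  1.39945566] [0.33299311 0.41218164 0.32524657]
turn [-0.003  0.002  0.005] deg 0.4 shift [-1.1  2.8 -2.1] len 3.7
turn [-0.003  0.002  0.005] deg 0.4 shift [-0.9  3.1 97.9] len 97.9
((319.7812194824219, 183.55267333984375), (7.166011333465576, 39.93641662597656), 49.89909744262695)
[[302.19937 193.67422]
 [332.74716 167.94977]
 [337.36307 173.43112]
 [306.81528 199.15558]]
[[0.50329786 0.39059001 0.105     ]]
```

View pics/rodpre.png

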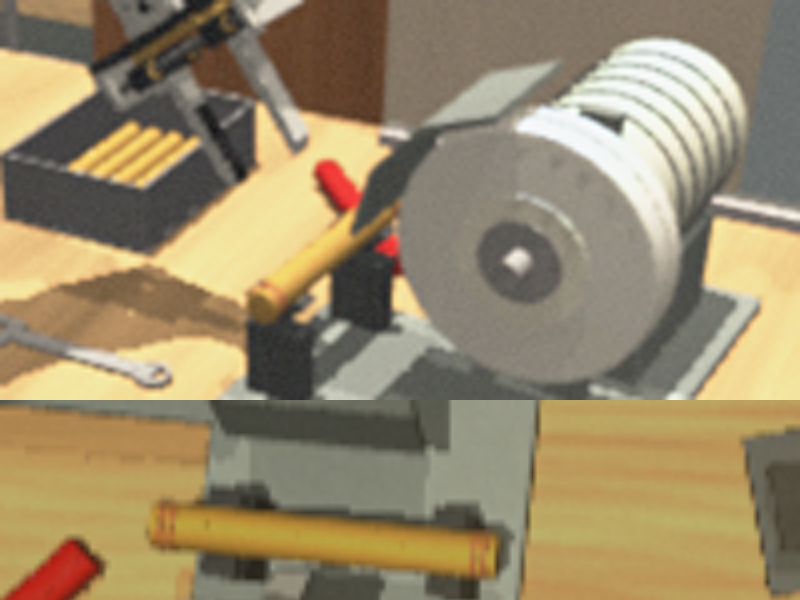

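The gripper leans over and behind the rod, clear of the guard. In the top strip the rod runs from (150,520) to (500,555), which agrees with my estimate. I'm advancing in two parts.

Request:
send_rows(increments=[[[0, 0, 0], [0, 1, 20], 60], [[0, 0, 0], [-1, 2, 40], 60], [[0, 0, 0.005], [-1, 3, 55], 60], [[0, 0, 0.005], [-1, 3, 70], 60], [[0, 0, 0.005], [-1, 3, 70], 60]])

```text
time_s: 7.43
ee_pos: [0.3794, 0.4036, 0.2736]
eef_rot: [2.499, 0.002, 1.486]
force: [0.5, -0.5, -0.1]
grip_width: 0.0601
```

Run:
```python
from h import *
o=ctrl.get_obs();print(o["qpos"],o["ee_pos"],o["force"])
step(*rest(0))
```

```text
[ 0.81064018  0.42196263  1.72303115 -0.78463408  0.72546087  1.42646416] [0.37940714 0.40357757 0.27359558] [ 0.47722586 -0.51317699 -0.14421529]
turn [-0.003  0.003 -0.001] deg 0.3 shift [ 3.8 -3.5 28.4] len 28.8
```

Request:
send_rows(increments=[[[0, 0, 0], [2, -2, 14], 60], [[0, 0, 0], [4, -4, 25], 60], [[0, 0, 0], [4, -4, 28], 60], [[0, 0, 0], [4, -4, 28], 60], [[0, 0, 0], [4, -4, 28], 60]])

```text
time_s: 7.85
ee_pos: [0.392, 0.4078, 0.2502]
eef_rot: [2.498, 0.0, 1.487]
force: [-0.8, 0.1, -0.1]
grip_width: 0.0599
```

Run:
```python
from h import *
o=ctrl.get_obs();print(o["ee_pos"],o["force"])
step(*rest(0))
```

```text
[0.39203031 0.40777315 0.25015564] [-0.75207372  0.06588732 -0.0981978 ]
turn [-0.002  0.001 -0.001] deg 0.1 shift [-1.5  0.7  2.3] len 2.8
```

Request:
send_rows(increments=[[[0, 0, 0], [-1, 1, 2], 35], [[0, 0, 0], [-1, 1, 2], 20], [[0, 0, 0], [-1, 1, 2], 20], [[0, 0, 0], [-1, 1, 2], 20], [[0, 0, 0], [-1, 1, 2], 20]], grip_force=25)

```text
time_s: 8.27
ee_pos: [0.394, 0.4067, 0.2487]
eef_rot: [2.498, 0.0, 1.487]
force: [8.6, -1.8, 6.7]
grip_width: 0.0304
```

Request:
send_rows(increments=[[[0, 0, 0], [0, 0, 0], 20], [[0, 0, 0], [0, 0, 0], 20], [[0, 0, 0], [0, 0, 0], 20]])

```text
time_s: 8.52
ee_pos: [0.3946, 0.4067, 0.2494]
eef_rot: [2.496, -0.001, 1.487]
force: [6.1, -0.9, 3.1]
grip_width: 0.0269
```

Run:
```python
from h import *
o=ctrl.get_obs();print(o["qpos"],o["ee_pos"],o["force"],o["grip_width"])
step(*rest(0));R=Ro.from_euler("xyz",o["eef_rot"]);print("up25",R.inv().apply([0,0,25]))
```

```text
[ 0.79428459  0.48158755  1.70154734 -0.81887872  0.68572997  1.4575227 ] [0.39456537 0.40672231 0.24940576] [ 6.05442917 -0.87799087  3.09818145] 0.026939625587034503
turn [-0.     0.    -0.001] deg 0.1 shift [-0.7 -0.9  0.1] len 1.1
up25 [ 1.55618976e-02  1.50400128e+01 -1.99699217e+01]
```

Request:
send_rows(increments=[[[0, 0, 0], [0, 3, -4], 20], [[0, 0, 0], [0, 8, -10], 20], [[0, 0, 0], [0, 13, -17], 20], [[0, 0, 0], [0, 18, -24], 20], [[0, 0, 0], [0, 24, -32], 20]])

```text
time_s: 8.93
ee_pos: [0.3938, 0.4067, 0.2893]
eef_rot: [2.498, 0.0, 1.487]
force: [-0.3, 0.8, -4.0]
grip_width: 0.0271
```

Request:
send_rows(increments=[[[0, 0, 0], [0, 0, -20], 20], [[0, 0, 0], [0, 0, -45], 20], [[0, 0, 0], [0, 0, -70], 20], [[0, 0, 0], [0, 0, -95], 20], [[0, 0, 0], [0, 0, -120], 20]])

```text
time_s: 9.35
ee_pos: [0.3213, 0.4125, 0.3862]
eef_rot: [2.498, -0.0, 1.487]
force: [0.3, -0.2, -4.2]
grip_width: 0.0276
```

```bash
cat >> h.py <<'E'
GY=np.array([.191,-.982,0]);GS=np.array([.5492,.0501,.052])
def seat(along,up,s=GS):
    return s+along*GY+np.array([0,0,.18+up]),frame(np.array([0,0,-1.]),-GY)
E
python3 - <<'E'
from h import *
o=ctrl.get_obs();print(o["qpos"],o["ee_pos"],o["force"],o["grip_width"])
P,R=seat(-.16,.10);print(P)
plan([[.36,.34,.38],[.45,.26,.36],P],R,[.5,1,1])
p,d=vision.camera("scene");cv2.imwrite("pics/held.png",cv2.resize(p[50:260,200:480,::-1],(560,420)))
E
```

```text
[ 0.90763752  0.22097165  1.69939157 -0.66551069  0.94844868  1.31412402] [0.32129613 0.41253341 0.38623766] [ 0.29536852 -0.21224629 -4.16744029] 0.027559963908143508
[0.51864 0.20722 0.332  ]
turn [ 0.32   0.044 -0.133] deg 20.0 shift [-69.  32.  32.] len 82.0
turn [ 0.32   0.044 -0.133] deg 20.0 shift [-84.  74.  48.] len 122.0
turn [ 0.  0. -0.] deg 0.0 shift [-65.  57.  28.] len 91.0
```

View pics/held.png

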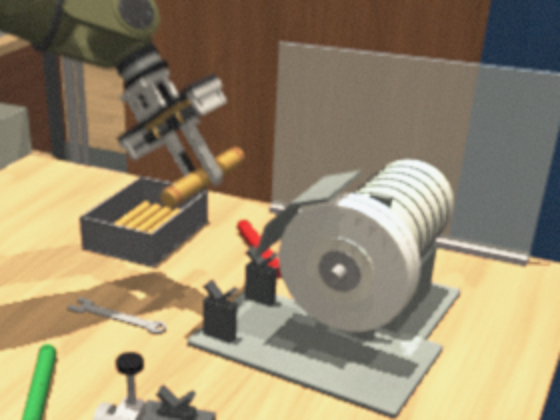

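The rod is held level in the gripper at (205,175), and the rest is empty.

Request:
send_rows(increments=[[[0.064, 0.009, -0.027], [-14, 6, 6], 20], [[0.128, 0.018, -0.053], [-28, 13, 13], 20], [[0.192, 0.026, -0.08], [-41, 19, 19], 20], [[0.256, 0.035, -0.106], [-55, 26, 26], 20], [[0.32, 0.044, -0.133], [-69, 32, 32], 20]])

```text
time_s: 9.82
ee_pos: [0.3614, 0.3395, 0.3786]
eef_rot: [2.823, 0.022, 1.627]
force: [-0.2, -0.6, -4.4]
grip_width: 0.0273
```

Request:
send_rows(increments=[[[0.064, 0.009, -0.027], [-17, 15, 5], 20], [[0.128, 0.018, -0.053], [-34, 30, 11], 20], [[0.192, 0.026, -0.08], [-50, 44, 20], 20], [[0.256, 0.035, -0.106], [-67, 59, 30], 20], [[0.32, 0.044, -0.133], [-84, 74, 35], 20]])

```text
time_s: 10.23
ee_pos: [0.4476, 0.2595, 0.3701]
eef_rot: [-3.138, -0.001, 1.765]
force: [-1.3, -0.2, -3.9]
grip_width: 0.0272
```

Run:
```python
from h import *
o=ctrl.get_obs();print(o["qpos"],o["ee_pos"],o["force"],o["grip_width"])
step(*seat(-.16,.10));step(*seat(-.16,.03))
```

```text
[0.45436923 0.25966328 1.65570029 0.00182455 1.22961159 0.25974738] [0.44757763 0.25949117 0.37008812] [-1.31928372 -0.20078526 -3.942505  ] 0.027179164354103592
turn [-0.004 -0.001  0.002] deg 0.2 shift [-65.   59.8  37.8] len 96.1
turn [-0.004 -0.001  0.002] deg 0.2 shift [-65.1  60.1 107.8] len 139.5
```

Request:
send_rows(increments=[[[0, 0, 0], [-16, 15, 9], 20], [[0, 0, 0], [-32, 30, 19], 20], [[0, 0, 0], [-49, 45, 28], 20], [[-0.004, 0, 0], [-65, 60, 38], 20], [[-0.004, 0, 0], [-65, 60, 38], 20]])

```text
time_s: 10.65
ee_pos: [0.5201, 0.2059, 0.3307]
eef_rot: [3.139, 0.001, 1.761]
force: [1.0, 0.3, -4.1]
grip_width: 0.0272
```

Request:
send_rows(increments=[[[0, 0, 0], [0, 0, 0], 20], [[0, 0, 0], [0, 0, 0], 20]])

```text
time_s: 10.82
ee_pos: [0.518, 0.2083, 0.3327]
eef_rot: [3.138, 0.001, 1.763]
force: [-1.0, 0.4, -3.5]
grip_width: 0.0274
```

Run:
```python
from h import *
o=ctrl.get_obs();print(o["ee_pos"],o["force"],o["grip_width"])
step(*seat(-.16,.10));step(*seat(-.16,.03))
for n in("scene","top"):
    p,d=vision.camera(n);np.savez(n+"1.npz",p=p,d=d)
    h=cv2.cvtColor(p,cv2.COLOR_RGB2HSV);C=cloud(n,d)
    g=o["ee_pos"]-[0,0,.18]
    m=(h[...,0]>10)&(h[...,0]<30)&(h[...,1]>100)&(np.linalg.norm(C-g,axis=-1)<.115)&(C[...,2]>g[2]-.03)
    q=C[m];r=(q-g);print(n,m.sum(),"along",np.percentile(r@GY,[0,2,98,100]),"z",np.percentile(q[:,2],[2,50,98]))
    k=np.polyfit(r@GY,r[:,2],1);l=np.polyfit(r@GY,r@np.array([.982,.191,0]),1);print("pitch deg",np.degrees(k[0]),"yaw",np.degrees(l[0]),l[1])
p=load("scene",1)[0];cv2.imwrite("pics/pregauge.png",cv2.resize(p[110:330,200:400,::-1],(600,660))[:600])
```

```text
[0.51795074 0.20828056 0.33269341] [-1.00322512  0.4303471  -3.49061036] 0.02739074602719972
turn [ 0.004  0.001 -0.   ] deg 0.2 shift [-1.2  0.5  0.7] len 1.4
turn [ 0.004  0.001 -0.   ] deg 0.2 shift [-1.1  0.2 70.7] len 70.7
scene 494 along [-0.09356778 -0.08723981  0.10256126  0.10624556] z [0.14307811 0.162799   0.26196816]
pitch deg -9.515815759556444 yaw -0.6762372541002102 0.00689365864799391
top 185 along [-0.09926093 -0.09884042  0.09827034  0.09960171] z [0.15190996 0.1638744  0.17206138]
pitch deg -0.08541663455379138 yaw 0.6793582168087816 -0.00185838280830247
```

View pics/pregauge.png

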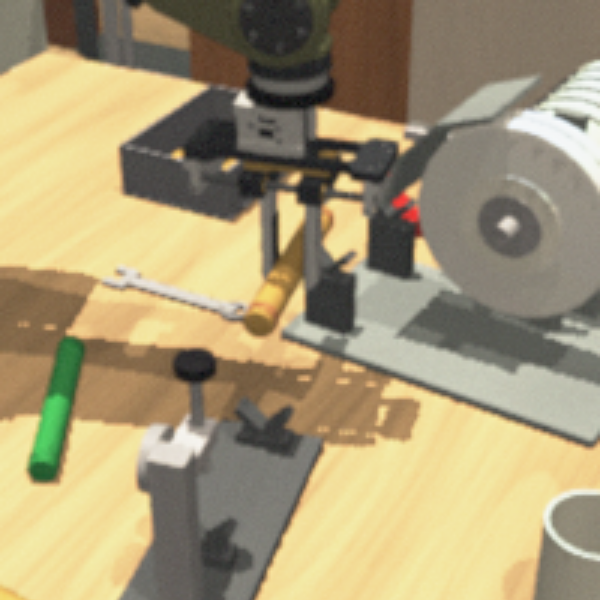

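The rod is level and centred in the gripper, with its end at (260,315) and the gauge in front at (190,450). I'll move to y = -60 mm, then down to 30 mm above the seat.

Request:
send_rows(increments=[[[0, 0, 0], [-25, 0, 0], 20], [[0, 0, 0], [-50, 0, 0], 20], [[0, 0, 0], [-75, 0, 0], 20], [[0, 0, 0], [-100, 0, 0], 20], [[0, 0, 0], [-100, 0, 0], 20]])

```text
time_s: 11.33
ee_pos: [0.5374, 0.1074, 0.333]
eef_rot: [3.137, 0.002, 1.761]
force: [0.1, 0.1, -3.7]
grip_width: 0.0271
```

Request:
send_rows(increments=[[[0, 0, 0], [0, 0, 18], 20], [[0, 0, 0], [0, 0, 36], 20], [[0, 0, 0], [0, 0, 54], 20], [[0, 0, 0], [0, 0, 69], 20], [[0, 0, 0], [0, 0, 69], 20]])

```text
time_s: 11.75
ee_pos: [0.5366, 0.1106, 0.2611]
eef_rot: [-3.141, 0.001, 1.764]
force: [0.4, 0.1, -4.2]
grip_width: 0.0272
```

Request:
send_rows(increments=[[[0, 0, 0], [0, 0, 0], 20], [[0, 0, 0], [0, 0, 0], 20]])

```text
time_s: 11.92
ee_pos: [0.5376, 0.1104, 0.2647]
eef_rot: [3.137, 0.001, 1.763]
force: [0.5, -0.3, -3.9]
grip_width: 0.0273
```

Run:
```python
from h import *
o=ctrl.get_obs();print(o["ee_pos"],o["force"],o["grip_width"])
step(*seat(-.06,.03));step(*seat(0,.03))
q=np.zeros((600,800,3),np.uint8)
p,d=vision.camera("scene");np.savez("scene2.npz",p=p,d=d);q[:,:400]=cv2.resize(p[190:340,225:325,::-1],(400,600),interpolation=cv2.INTER_CUBIC)
p,d=vision.camera("top");np.savez("top2.npz",p=p,d=d);q[:,400:]=cv2.resize(p[130:265,270:360,::-1],(400,600),interpolation=cv2.INTER_CUBIC)
cv2.imwrite("pics/ins.png",q)
```

```text
[0.53757211 0.11042301 0.26467027] [ 0.52592737 -0.32246041 -3.9216676 ] 0.027323140550037022
turn [0.005 0.001 0.   ] deg 0.3 shift [-1.4 -0.1  2.7] len 3.0
turn [0.005 0.001 0.   ] deg 0.3 shift [-61.4  -0.1   2.7] len 61.5
```

View pics/ins.png

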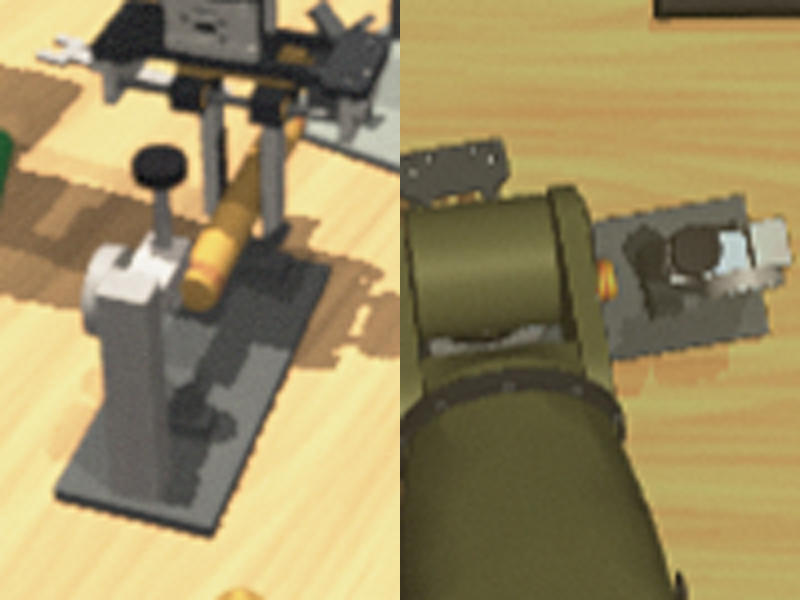

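Run:
```python
from h import *
GX=np.array([.982,.191,0])
f=lambda P:(np.round((P-GS)@GY*1e3,1),np.round((P-GS)@GX*1e3,1))
p=load("top",2)[0];h=cv2.cvtColor(p,cv2.COLOR_RGB2HSV);m=(h[...,0]>5)&(h[...,0]<30)&(h[...,1]>110)
w=np.zeros_like(m);w[185:202,312:322]=m[185:202,312:322];ys,xs=np.nonzero(w);print(xs.min(),xs.max(),ys.min(),ys.max(),xs.mean(),ys.mean())
print("rod tip px at z.085", f(ray("top",[xs.mean(),(ys.min()+ys.max())/2],.085)[0]),"end",f(ray("top",[xs.max()+.5,ys.mean()],.085)[0]))
# dark cap mask top
m=((p.max(-1)<75)).astype(np.uint8)[178:196,328:344]
C=cloud("top",load("top",2)[1]);z=C[...,2];mm=(z>.198)&(z<.225);mm[:, :325]=0;mm[:,350:]=0;mm[:175]=0;mm[200:]=0
ys,xs=np.nonzero(mm);print("cap top",f(ray("top",[(xs.min()+xs.max())/2,(ys.min()+ys.max())/2],.209)[0]))
# scene: rod end disc and cap; crop scale 4, origin(225,190)
t=lambda u,v:[225+u/4-.5,190+v/4-.5]
print("scene end centre z.085",f(ray("scene",t(199,287),.085)[0]))
print("scene cap centre z.209",f(ray("scene",t(159,160),.209)[0]))
g=ctrl.get_obs()["ee_pos"]-[0,0,.18];print("grasp",f(g),g[2])
B=cv2.approxPolyDP
b=ray("scene",[t(57,495),t(213,533)],.012);print("col end edge of base",[f(x) for x in b]);b=ray("scene",[t(328,265)],.012);print(f(b[0]))
```

```text
312 318 185 201 314.79661016949154 193.0
rod tip px at z.085 (np.float64(30.0), np.float64(-0.5)) end (np.float64(40.8), np.float64(-2.3))
cap top (np.float64(77.3), np.float64(-0.3))
scene end centre z.085 (np.float64(33.3), np.float64(4.5))
scene cap centre z.209 (np.float64(78.6), np.float64(2.0))
grasp (np.float64(-61.3), np.float64(0.1)) 0.08468232908120332
col end edge of base [(np.float64(153.3), np.float64(-42.6)), (np.float64(152.7), np.float64(53.6))]
(np.float64(-98.5), np.float64(48.5))
```

Measured rod end and cap line agree with the plan to about 2 mm. I'll slide in under the foot, then lower.

Request:
send_rows(increments=[[[0, 0, 0], [-12, 0, 1], 20], [[0, 0, 0], [-26, 0, 2], 20], [[0, 0, 0], [-40, 0, 3], 20], [[0.004, 0, 0], [-54, 0, 3], 20], [[0.004, 0, 0], [-61, 0, 3], 20]])

```text
time_s: 12.43
ee_pos: [0.5494, 0.0483, 0.2609]
eef_rot: [3.142, 0.001, 1.762]
force: [0.2, 0.0, -4.3]
grip_width: 0.0274
```

Request:
send_rows(increments=[[[0, 0, 0], [0, 0, 3], 20], [[0, 0, 0], [0, 0, 8], 20], [[0, 0, 0], [0, 0, 13], 20], [[0, 0, 0], [0, 0, 18], 20], [[0, 0, 0], [0, 0, 21], 20]])

```text
time_s: 12.85
ee_pos: [0.5488, 0.0506, 0.2384]
eef_rot: [-3.14, 0.001, 1.763]
force: [-0.1, 0.4, -4.1]
grip_width: 0.0271
```

Request:
send_rows(increments=[[[0, 0, 0], [0, 0, 0], 20], [[0, 0, 0], [0, 0, 0], 20]])

```text
time_s: 13.02
ee_pos: [0.549, 0.0503, 0.2392]
eef_rot: [-3.14, 0.001, 1.763]
force: [-0.4, -0.2, -3.4]
grip_width: 0.0273
```

Run:
```python
from h import *
o=ctrl.get_obs();print(o["ee_pos"],o["force"],o["moment"],o["grip_width"])
step(*seat(0,0))
```

```text
[0.54900851 0.05034137 0.23915391] [-0.37798854 -0.23368158 -3.43633129] [-0.06071424  0.02966721 -0.02934641] 0.02734821780878523
turn [-0.001  0.001  0.   ] deg 0.1 shift [-0.3  0.1  7.2] len 7.2
```

Lower slowly in small steps and watch the force.

Request:
send_rows(increments=[[[0, 0, 0], [0, 0, 1], 20], [[0, 0, 0], [0, 0, 2], 20], [[0, 0, 0], [0, 0, 3], 20], [[0, 0, 0], [0, 0, 4], 20], [[0, 0, 0], [0, 0, 5], 20]])

```text
time_s: 13.43
ee_pos: [0.5491, 0.0501, 0.2344]
eef_rot: [-3.141, 0.001, 1.763]
force: [0.6, 0.3, -5.0]
grip_width: 0.0269
```

Request:
send_rows(increments=[[[0, 0, 0], [0, 0, 0.5], 20], [[0, 0, 0], [0, 0, 1], 20], [[0, 0, 0], [0, 0, 1.5], 20], [[0, 0, 0], [0, 0, 1.5], 20]])

```text
time_s: 13.77
ee_pos: [0.549, 0.0501, 0.2329]
eef_rot: [-3.141, 0.001, 1.763]
force: [-0.5, 0.1, -3.3]
grip_width: 0.0277
```

Request:
send_rows(increments=[[[0, 0, 0], [0, 0, 0.5], 20], [[0, 0, 0], [0, 0, 1], 20], [[0, 0, 0], [0, 0, 1], 20], [[0, 0, 0], [0, 0, 1], 20]])

```text
time_s: 14.1
ee_pos: [0.5491, 0.0501, 0.2326]
eef_rot: [-3.141, 0.001, 1.763]
force: [-4.5, -0.6, 5.4]
grip_width: 0.0273
```

Request:
send_rows(increments=[[[0, 0, 0], [0, 0, 0.5], 20], [[0, 0, 0], [0, 0, 1], 20], [[0, 0, 0], [0, 0, 1], 20], [[0, 0, 0], [0, 0, 1], 20]])

```text
time_s: 14.43
ee_pos: [0.5491, 0.0501, 0.2325]
eef_rot: [3.142, 0.001, 1.763]
force: [-9.1, -1.5, 16.5]
grip_width: 0.0272
```

Request:
send_rows(increments=[[[0, 0, 0], [0, -0.5, -1], 20], [[0, 0, 0], [0, -0.8, -1], 20], [[0, 0, 0], [0, -0.8, -1], 20]])

```text
time_s: 14.68
ee_pos: [0.5486, 0.05, 0.2327]
eef_rot: [3.14, 0.001, 1.763]
force: [1.8, 1.4, 5.6]
grip_width: 0.0276
```

Run:
```python
from h import *
o=ctrl.get_obs();print(o["ee_pos"],o["force"],o["moment"],o["grip_width"])
step(*seat(0,0))
```

```text
[0.5486312  0.04999419 0.23267519] [1.8462823  1.43911037 5.57892426] [ 0.25627077 -0.2785701  -0.06716001] 0.027562582870902744
turn [ 0.002  0.001 -0.   ] deg 0.1 shift [-0.   0.6  0.7] len 0.9
```

Request:
send_rows(increments=[[[0, 0, 0], [0, 0, 0], 29], [[0, 0, 0], [0, 0, 0], 32], [[0, 0, 0], [0, 0, 0], 40], [[0, 0, 0], [0, 0, 0], 50], [[0, 0, 0], [0, 0, 0], 50]])

```text
time_s: 15.1
ee_pos: [0.5482, 0.0499, 0.2316]
eef_rot: [-3.14, 0.001, 1.763]
force: [0.8, -0.3, 1.1]
grip_width: 0.048
```

Request:
send_rows(increments=[[[0, 0, 0], [0, 0, 0], 50], [[0, 0, 0], [0, 0, -8], 50], [[0, 0, 0], [0, 0, -25], 50], [[0, 0, 0], [0, 0, -55], 50], [[0, 0, 0], [0, 0, -90], 50]])

```text
time_s: 15.52
ee_pos: [0.5479, 0.05, 0.3222]
eef_rot: [-3.138, 0.0, 1.763]
force: [1.5, -0.9, 0.1]
grip_width: 0.05
```

Request:
send_rows(increments=[[[0, 0, 0], [10, 0, -25], 30], [[0, 0, 0], [35, 0, -55], 10], [[0, 0, 0], [70, 0, -85], 0], [[0, 0, 0], [110, 0, -110], 0], [[0, 0, 0], [140, 0, -110], 0]])

```text
time_s: 15.93
ee_pos: [0.521, 0.1884, 0.4367]
eef_rot: [3.136, 0.0, 1.761]
force: [0.3, -0.3, 0.4]
grip_width: 0.0202
```

Run:
```python
from h import *
o=ctrl.get_obs();print(o["ee_pos"],o["force"],o["grip_width"],o["qpos"])
GX=np.array([.982,.191,0])
q=np.zeros((600,800,3),np.uint8)
p,d=vision.camera("scene");np.savez("scene3.npz",p=p,d=d);q[:,:400]=cv2.resize(p[190:340,225:325,::-1],(400,600),interpolation=cv2.INTER_CUBIC)
p,d=vision.camera("top");np.savez("top3.npz",p=p,d=d);q[:,400:]=cv2.resize(p[130:265,270:360,::-1],(400,600),interpolation=cv2.INTER_CUBIC)
cv2.imwrite("pics/placed.png",q)
```

```text
[0.52098902 0.18835923 0.43670997] [ 0.26773404 -0.25338509  0.38383183] 0.020230491941513627 [ 2.80918785e-01  2.85292855e-01  1.46493689e+00 -8.89687188e-04
  1.38597052e+00  9.04020081e-02]
```

View pics/placed.png

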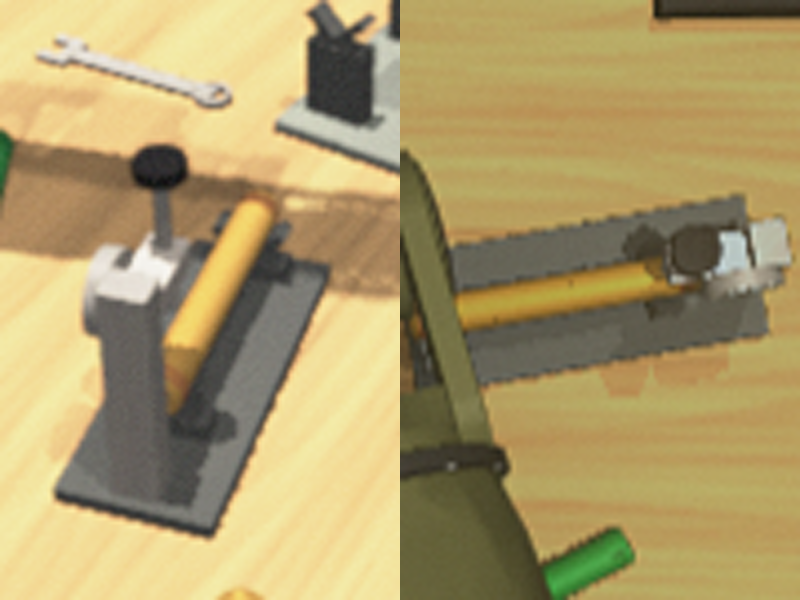

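The rod lies in both notches under the arm, with its far end at about (260,202) in the scene crop. I'll check its lengthwise centring and plan the press.

Run:
```python
from h import *
GX=np.array([.982,.191,0])
p,d=load("scene",3);h=cv2.cvtColor(p,cv2.COLOR_RGB2HSV);m=(h[...,0]>5)&(h[...,0]<30)&(h[...,1]>120);w=np.zeros_like(m);w[236:295,262:297]=m[236:295,262:297]
C=cloud("scene",d);w&=(C[...,2]>.02)&(C[...,2]<.09);P=C[w]-GS
print("depth along",np.percentile(P@GY,[0,1,3]),"lat",np.median(P@GX),"ztop",np.percentile(C[w][:,2],98))
ys,xs=np.nonzero(w);top=ys.min();print("far edge px",xs[ys==top].mean(),top)
for z in(.052,.066):print(z,(ray("scene",[xs[ys==top].mean(),top-.5],z)[0]-GS)@GY)
# base far edge, same view
b=ray("scene",[[225+225/4-.5,190+232/4-.5],[225+328/4-.5,190+266/4-.5]],.012);print((b-GS)@GY,(b-GS)@GX)
```

```text
depth along [-0.10002415 -0.09357558 -0.08904628] lat 0.006391276407750059 ztop 0.0663337449381578
far edge px 288.5 238
0.052 -0.1125522485015531
0.066 -0.09440152061135355
[-0.11242419 -0.09741451] [-0.0313438   0.04878345]
```

Request:
send_rows(increments=[[[0, 0, 0], [-10, 0, -8], 0], [[0, 0, 0], [-40, 0, -13], 0], [[0, 0, 0], [-75, 0, -13], 0], [[0, 0, 0], [-110, 0, -13], 0], [[0, 0, 0], [-145, 0, -13], 0]])

```text
time_s: 16.45
ee_pos: [0.5492, 0.0418, 0.4454]
eef_rot: [-3.141, 0.001, 1.762]
force: [0.0, 0.7, -0.4]
grip_width: 0.0004
```

Request:
send_rows(increments=[[[0, 0, 0], [-30, 0, 0], 0], [[0, 0, 0], [-60, 0, 0], 0], [[0, 0, 0], [-74, 0, 0], 0], [[0, 0, 0], [-74, 0, 0], 0], [[0, 0, 0], [-74, 0, 0], 0]])

```text
time_s: 16.87
ee_pos: [0.5632, -0.0285, 0.445]
eef_rot: [-3.141, 0.001, 1.76]
force: [0.4, 0.9, 0.1]
grip_width: 0.0003
```

```bash
cat >> h.py <<'E'
CAP=np.array([.5637,-.0266,.209])
def cap(up): return CAP+[0,0,.1992+up],frame(np.array([0,0,-1.]),-GY)
E
python3 - <<'E'
from h import *
GX=np.array([.982,.191,0])
o=ctrl.get_obs();print(o["ee_pos"],o["force"],o["grip_width"]);step(*cap(.03));step(*cap(0))
p,d=vision.camera("top");np.savez("top4.npz",p=p,d=d)
h=cv2.cvtColor(p,cv2.COLOR_RGB2HSV);C=cloud("top",d);P=C-GS
m=(h[...,0]>5)&(h[...,0]<30)&(h[...,1]>110)&(abs(P@GX)<.02)&(abs(P@GY)<.13)&(C[...,2]>.035)&(C[...,2]<.08)
print(m.sum(),np.percentile(P[m]@GY,[0,1,3,97,100]),np.median(P[m]@GX),np.percentile(C[m][:,2],98))
ys,xs=np.nonzero(m);k=xs<xs.min()+2;print(xs.min(),ys[k].mean(),(ray("top",[xs.min()-.5,ys[k].mean()],.058)[0]-GS)@GY)
E
```

```text
[ 0.56324508 -0.0285311   0.4450297 ] [0.4494041  0.92294468 0.1134739 ] 0.0003132811774532896
turn [-0.001  0.001 -0.002] deg 0.2 shift [1.8 0.8 6.8] len 7.1
turn [-0.001  0.001 -0.002] deg 0.2 shift [ 1.8  0.9 36.8] len 36.9
512 [-0.0996461  -0.09759131 -0.09397615  0.06744967  0.07592037] -0.0020269051824525577 0.07044785320973021
271 200.625 -0.10222565657547343
```

The rod's far end is at -100 to -102 mm in the top view, so it is centred to about 2 mm. Now I press the cap.

Request:
send_rows(increments=[[[0, 0, 0], [1, 0.5, 10], 0], [[0, 0, 0], [1.5, 1, 20], 0], [[0, 0, 0], [1.5, 1, 28], 0], [[0, 0, 0], [1.5, 1, 33], 0], [[0, 0, 0], [1.5, 1, 33], 0]])

```text
time_s: 17.33
ee_pos: [0.564, -0.0254, 0.4102]
eef_rot: [-3.139, 0.0, 1.763]
force: [-0.8, -0.5, -0.3]
grip_width: 0.0006
```

Request:
send_rows(increments=[[[0, 0, 0], [0, 0, 5], 0], [[0, 0, 0], [0, 0, 12], 0], [[0, 0, 0], [0, 0, 20], 0], [[0, 0, 0], [0, 0, 28], 0], [[0, 0, 0], [0, 0, 34], 0]])

```text
time_s: 17.75
ee_pos: [0.5642, -0.0257, 0.3773]
eef_rot: [3.141, 0.001, 1.763]
force: [2.0, 2.9, 6.1]
grip_width: 0.0007
```

Request:
send_rows(increments=[[[0, 0, 0], [0, 0, 1], 0], [[0, 0, 0], [0, 0, 2], 0], [[0, 0, 0], [0, 0, 3], 0], [[0, 0, 0], [0, 0, 4], 0], [[0, 0, 0], [0, 0, 5], 0]])

```text
time_s: 18.17
ee_pos: [0.5641, -0.0258, 0.3733]
eef_rot: [3.142, 0.001, 1.763]
force: [0.4, 2.7, 6.1]
grip_width: 0.0004
```

Run:
```python
from h import *
o=ctrl.get_obs();print(o["ee_pos"],o["force"],o["moment"]);step(*cap(0));step(*cap(-.04))
```

```text
[ 0.56412908 -0.02576855  0.37329348] [0.35257873 2.70174271 6.0936175 ] [0.46286731 0.0657342  0.00535976]
turn [ 0.     0.001 -0.   ] deg 0.0 shift [ -0.8  -0.6 -34.9] len 34.9
turn [ 0.     0.001 -0.   ] deg 0.0 shift [-0.7 -0.6  5.1] len 5.2
```

Request:
send_rows(increments=[[[0, 0, 0], [0, 0, 1], 0], [[0, 0, 0], [0, 0, 2], 0], [[0, 0, 0], [0, 0, 3], 0], [[0, 0, 0], [0, 0, 4], 0], [[0, 0, 0], [0, 0, 4], 0]])

```text
time_s: 18.58
ee_pos: [0.5641, -0.0258, 0.3692]
eef_rot: [-3.142, 0.001, 1.763]
force: [1.4, 2.4, 5.8]
grip_width: 0.0003
```

Request:
send_rows(increments=[[[0, 0, 0], [0, 0, 0.5], 0], [[0, 0, 0], [0, 0, 1], 0], [[0, 0, 0], [0, 0, 1], 0]])

```text
time_s: 18.83
ee_pos: [0.5641, -0.0258, 0.3684]
eef_rot: [3.141, 0.001, 1.763]
force: [-0.3, 2.6, 6.3]
grip_width: 0.0003
```

Request:
send_rows(increments=[[[0, 0, 0], [0, 0, 0.5], 0], [[0, 0, 0], [0, 0, 1], 0], [[0, 0, 0], [0, 0, 1], 0]])

```text
time_s: 19.08
ee_pos: [0.5641, -0.0258, 0.3682]
eef_rot: [3.141, 0.001, 1.763]
force: [-3.7, 3.3, 13.9]
grip_width: 0.0006
```

Request:
send_rows(increments=[[[0, 0, 0], [0, 0, 0.5], 0], [[0, 0, 0], [0, 0, 1], 0], [[0, 0, 0], [0, 0, 1], 0]])

```text
time_s: 19.33
ee_pos: [0.564, -0.0258, 0.368]
eef_rot: [3.14, 0.001, 1.763]
force: [-6.3, 4.2, 21.4]
grip_width: 0.0006
```

The force rose at the expected height, so the foot is on the rod. I'll ease slightly and hold for 1.25 s or more.

Request:
send_rows(increments=[[[0, 0, 0], [0, 0, -0.7], 0], [[0, 0, 0], [0, 0, -0.7], 0], [[0, 0, 0], [0, 0, -0.7], 0], [[0, 0, 0], [0, 0, -0.7], 0], [[0, 0, 0], [0, 0, -0.7], 0]])

```text
time_s: 19.75
ee_pos: [0.5641, -0.0258, 0.3682]
eef_rot: [3.141, 0.001, 1.763]
force: [-4.1, 2.5, 14.2]
grip_width: 0.0004
```

Request:
send_rows(increments=[[[0, 0, 0], [0, 0, 0], 0], [[0, 0, 0], [0, 0, 0], 0], [[0, 0, 0], [0, 0, 0], 0], [[0, 0, 0], [0, 0, 0], 0], [[0, 0, 0], [0, 0, 0], 0]])

```text
time_s: 20.17
ee_pos: [0.564, -0.0258, 0.3681]
eef_rot: [3.141, 0.001, 1.763]
force: [-4.2, 3.8, 14.5]
grip_width: 0.0009
```

Request:
send_rows(increments=[[[0, 0, 0], [0, 0, 0], 0], [[0, 0, 0], [0, 0, 0], 0], [[0, 0, 0], [0, 0, 0], 0], [[0, 0, 0], [0, 0, 0], 0], [[0, 0, 0], [0, 0, 0], 0]])

```text
time_s: 20.58
ee_pos: [0.564, -0.0258, 0.3681]
eef_rot: [3.141, 0.001, 1.763]
force: [-4.9, 3.2, 15.8]
grip_width: 0.0006
```

Request:
send_rows(increments=[[[0, 0, 0], [0, 0, -6], 0], [[0, 0, 0], [0, 0, -16], 0], [[0, 0, 0], [0, 0, -28], 0], [[0, 0, 0], [0, 0, -42], 0], [[0, 0, 0], [0, 0, -60], 0]])

```text
time_s: 21.0
ee_pos: [0.564, -0.0259, 0.4267]
eef_rot: [-3.139, 0.001, 1.763]
force: [0.5, 0.3, 0.2]
grip_width: 0.0002
```

Request:
send_rows(increments=[[[0, 0, 0], [0, 0, -10], 30], [[0, 0, 0], [0, -10, -20], 60], [[0, 0, 0], [0, -30, -20], 60], [[0, 0, 0], [0, -55, -20], 60], [[0, 0, 0], [0, -80, -20], 60]])

```text
time_s: 21.42
ee_pos: [0.4846, -0.0412, 0.4462]
eef_rot: [-3.14, 0.001, 1.763]
force: [0.4, -0.7, -0.3]
grip_width: 0.0303
```

Run:
```python
from h import *
o=ctrl.get_obs();print(o["ee_pos"],o["qpos"]);P,R=desk(.1,False);print(P)
plan([[.46,-.10,.45],[.47,-.14,.42],P],R,[.35,.7,1])
GX=np.array([.982,.191,0])
p,d=vision.camera("scene");C=cloud("scene",d);P=C-GS;m=(abs(P@GX)<.025)&(abs(P@GY-.078)<.022)&(C[...,2]>.17)&(C[...,2]<.24);print("cap z",np.percentile(C[m][:,2],[50,95,100]))
```

```text
[ 0.48463896 -0.04123463  0.44622687] [-1.59995609e-01  1.26010690e-01  1.63408278e+00 -1.40035701e-03
  1.38295645e+00 -3.51683365e-01]
[ 0.48105262 -0.15979035  0.36846   ]
turn [ 0.157 -0.115 -0.43 ] deg 27.1 shift [-53. -35.  -4.] len 64.0
turn [ 0.157 -0.115 -0.43 ] deg 27.1 shift [-36.  -9.  35.] len 51.0
turn [ 0.135 -0.099 -0.369] deg 23.2 shift [-15.   8.  54.] len 56.0
cap z [0.20706671 0.20977667 0.2109058 ]
```

The cap is back at 209 mm. Now back to the desk.

Request:
send_rows(increments=[[[0.031, -0.023, -0.086], [-11, -7, -1], 60], [[0.063, -0.046, -0.172], [-21, -14, -2], 60], [[0.094, -0.069, -0.258], [-32, -21, -2], 60], [[0.126, -0.092, -0.344], [-42, -28, -3], 60], [[0.157, -0.115, -0.43], [-53, -35, -4], 60]])

```text
time_s: 21.88
ee_pos: [0.461, -0.1003, 0.4506]
eef_rot: [-2.961, 0.078, 2.205]
force: [-0.2, 0.0, -0.1]
grip_width: 0.0598
```

Request:
send_rows(increments=[[[0.031, -0.023, -0.086], [-7, -2, 7], 60], [[0.063, -0.046, -0.172], [-14, -4, 14], 60], [[0.094, -0.069, -0.258], [-22, -5, 21], 60], [[0.126, -0.092, -0.344], [-29, -7, 28], 60], [[0.157, -0.115, -0.43], [-36, -9, 35], 60]])

```text
time_s: 22.3
ee_pos: [0.4719, -0.1402, 0.4203]
eef_rot: [-2.768, 0.071, 2.651]
force: [1.0, -0.4, 0.3]
grip_width: 0.0604
```

Run:
```python
from h import *
o=ctrl.get_obs();print(o["ee_pos"],o["qpos"]);step(*desk(.1,False))
```

```text
[ 0.47188823 -0.14017433  0.42034612] [-0.30922399  0.165121    1.66185251 -0.39181049  1.33461665 -1.27943065]
turn [ 0.135 -0.099 -0.365] deg 23.0 shift [-13.6   7.3  54.1] len 56.2
```

Request:
send_rows(increments=[[[0.034, -0.025, -0.09], [-3, 2, 13], 60], [[0.068, -0.05, -0.18], [-7, 4, 27], 60], [[0.1, -0.075, -0.27], [-10, 6, 40], 60], [[0.135, -0.099, -0.365], [-14, 7, 54], 60], [[0.135, -0.099, -0.365], [-14, 7, 54], 60]])

```text
time_s: 22.72
ee_pos: [0.4811, -0.1601, 0.3666]
eef_rot: [-2.618, -0.003, 3.023]
force: [-0.3, 0.2, -0.1]
grip_width: 0.06
```

Request:
send_rows(increments=[[[0, 0, 0], [0, 0, 0], 60], [[0, 0, 0], [0, 0, 0], 60]])

```text
time_s: 22.88
ee_pos: [0.4813, -0.1595, 0.3698]
eef_rot: [-2.62, 0.004, 3.015]
force: [0.3, 0.2, 0.1]
grip_width: 0.0598
```

Run:
```python
from h import *
o=ctrl.get_obs();print(o["ee_pos"],o["qpos"]);step(*desk(.1,False));step(*desk(0,False))
```

```text
[ 0.4812765  -0.15952349  0.36984543] [-0.32352901  0.2341072   1.71188409 -0.56485737  1.14614617 -1.54190166]
turn [ 0.002 -0.    -0.009] deg 0.5 shift [0.2 0.4 1.3] len 1.4
turn [ 0.002 -0.    -0.009] deg 0.5 shift [  0.2   0.2 101.3] len 101.3
```

Request:
send_rows(increments=[[[0, 0, 0], [0, 0, 22], 60], [[0, 0, 0], [0, 0, 45], 60], [[0, 0, -0.009], [0, 0, 68], 60], [[0, 0, -0.009], [0, 0, 88], 60], [[0, 0, -0.009], [0, 0, 99], 60]])

```text
time_s: 23.3
ee_pos: [0.4752, -0.2093, 0.2824]
eef_rot: [-2.62, -0.002, 3.024]
force: [-0.4, 0.9, -0.1]
grip_width: 0.0602
```

Request:
send_rows(increments=[[[0, 0, 0], [0, 0, 0], 60], [[0, 0, 0], [0, 0, 0], 30], [[0, 0, 0], [0, 0, 0], 10], [[0, 0, 0], [0, 0, 0], 10], [[0, 0, 0], [0, 0, 0], 10]], grip_force=20)

```text
time_s: 23.72
ee_pos: [0.4757, -0.2083, 0.2842]
eef_rot: [-2.619, -0.0, 3.027]
force: [-0.4, -0.2, -1.0]
grip_width: 0.0366
```

Request:
send_rows(increments=[[[0, 0, 0], [0, 0, 0], 10], [[0, 0, 0], [0, 0, 0], 10], [[0, 0, 0], [0, 0, 0], 10], [[0, 0, 0], [0, 0, 0], 10], [[0, 0, 0], [0, 0, 0], 10]])

```text
time_s: 24.13
ee_pos: [0.4756, -0.2077, 0.283]
eef_rot: [-2.621, -0.002, 3.027]
force: [1.7, 12.6, 0.2]
grip_width: 0.016
```

Run:
```python
from h import *
o=ctrl.get_obs();print(o["ee_pos"],o["qpos"],o["force"]);step(*desk(0,False));step(*desk(0))
```

```text
[ 0.47560511 -0.20768172  0.28298076] [-0.41685501  0.36451815  1.76685316 -0.62602289  0.94529224 -1.51543964] [ 1.65516582 12.64760167  0.15462095]
turn [0.003 0.001 0.004] deg 0.3 shift [ 0.3 -1.   1.9] len 2.1
turn [ 3.000e-03 -1.000e-03  1.052e+00] deg 60.3 shift [ 0.3 -1.   1.9] len 2.1
```

Request:
send_rows(increments=[[[0, 0, 0.11], [0, 0, 0], 10], [[0, 0, 0.22], [0, 0, 0], 10], [[0, 0, 0.33], [0, 0, 0], 10], [[0, 0, 0.44], [0, 0, 0], 10], [[0, 0, 0.55], [0, 0, 0], 10]])

```text
time_s: 24.55
ee_pos: [0.4756, -0.2078, 0.2831]
eef_rot: [-2.688, 0.264, 2.533]
force: [-0.2, 10.7, 0.4]
grip_width: 0.0155
```

Request:
send_rows(increments=[[[0, 0, 0.11], [0, 0, 0], 10], [[0, 0, 0.22], [0, 0, 0], 10], [[0, 0, 0.33], [0, 0, 0], 10], [[0, 0, 0.44], [0, 0, 0], 10], [[0, 0, 0.5], [0, 0, 0], 10]])

```text
time_s: 24.97
ee_pos: [0.4755, -0.2079, 0.2831]
eef_rot: [-2.865, 0.447, 2.034]
force: [-0.7, 10.1, 1.0]
grip_width: 0.016
```

Request:
send_rows(increments=[[[0, 0, 0], [0, 0, 0], 60], [[0, 0, 0], [0, 0, 0], 60], [[0, 0, 0], [0, 0, 0], 60], [[0, 0, 0], [0, 0, 0], 60], [[0, 0, 0], [0, 0, -10], 60]])

```text
time_s: 25.38
ee_pos: [0.4757, -0.204, 0.291]
eef_rot: [-2.859, 0.445, 2.042]
force: [0.1, 0.6, -0.0]
grip_width: 0.0458
```

Request:
send_rows(increments=[[[0, 0, 0], [0, 0, -25], 60], [[0, 0, 0], [0, 0, -50], 60], [[0, 0, 0], [0, 0, -80], 60], [[0, 0, 0], [0, 0, -115], 60], [[0, 0, 0], [0, 0, -150], 60]])

```text
time_s: 25.8
ee_pos: [0.4845, -0.1284, 0.4239]
eef_rot: [-2.861, 0.446, 2.041]
force: [0.6, 0.5, -0.2]
grip_width: 0.0599
```

Run:
```python
from h import *
GX=np.array([.982,.191,0])
o=ctrl.get_obs();print(o["ee_pos"],o["force"])
q=np.zeros((600,800,3),np.uint8)
p,d=vision.camera("scene");C=cloud("scene",d)
P=C-GS;m=(abs(P@GX)<.025)&(abs(P@GY-.078)<.022)&(C[...,2]>.17)&(C[...,2]<.24);print("cap z",np.percentile(C[m][:,2],[50,95,100]))
q[:]=cv2.resize(p[200:410,60:340,::-1],(800,600),interpolation=cv2.INTER_CUBIC);cv2.imwrite("pics/end.png",q)
p,d=vision.camera("top");C=cloud("top",d);h=cv2.cvtColor(p,cv2.COLOR_RGB2HSV);P=C-GS
m=(h[...,0]>5)&(h[...,0]<30)&(h[...,1]>110)&(abs(P@GX)<.02)&(abs(P@GY)<.13)&(C[...,2]>.035)&(C[...,2]<.08)
print(m.sum(),np.percentile(P[m]@GY,[0,1,97,100]),np.median(P[m]@GX))
for n,bx in(("spindle",(355,380,210,255)),("finial",(358,380,145,165))):
    for i,im in((0,load("top")[0]),(9,p)):
        H=cv2.cvtColor(im,cv2.COLOR_RGB2HSV)[bx[2]:bx[3],bx[0]:bx[1]];ys,xs=np.nonzero((H[...,1]>185)&(H[...,0]<30));print(n,i,len(xs),xs.mean(),ys.mean())
```

```text
[ 0.48447691 -0.12837405  0.42391563] [ 0.6167827   0.52819252 -0.22147608]
cap z [0.2070068  0.2094356  0.21051568]
539 [-0.09945692 -0.09747211  0.07588313  0.099399  ] -0.002637937785164067
spindle 0 0 nan nan
spindle 9 0 nan nan
finial 0 0 nan nan
finial 9 0 nan nan<stdin>:13: RuntimeWarning: Mean of empty slice.
  ret = ret.dtype.type(ret / rcount)
```

View pics/end.png

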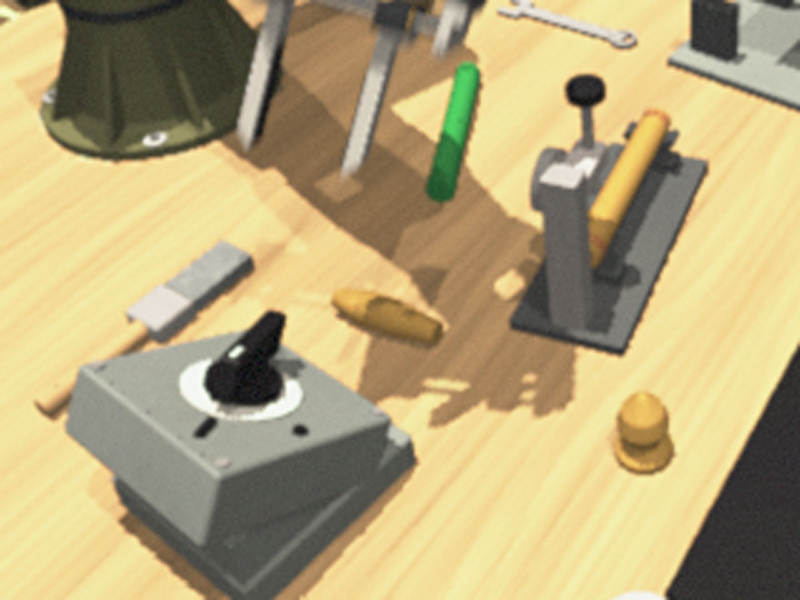

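The isolator mark points at the rib (on), and the rod is in the gauge, spanning -99.5 to +99.4 mm. The cap is up. The spindle (388,315) and finial (643,430) are where they were in the first picture.

Request:
send_rows(increments=[[[0, 0, 0], [0, 0, 0], 60], [[0, 0, 0], [0, 0, 0], 60], [[0, 0, 0], [0, 0, 0], 60]])

```text
time_s: 26.15
ee_pos: [0.4847, -0.1297, 0.4209]
eef_rot: [-2.859, 0.445, 2.041]
force: [0.5, -0.1, -1.0]
grip_width: 0.0603
```

```bash
python3 -c "
from station import ctrl
print(ctrl.hand_in(), ctrl.get_obs()['time_s'])"
```

```text
the job is handed in; nothing more can be done
the job is handed in; nothing more can be done
```

The job is done and was handed in at about 26 s of robot time; the hand-in gave no verdict. I did it in the order asked:
- **Off:** I switched the isolator off.
- **Rod:** I moved the rod from the rest into the gauge's two notches.
- **Gauge:** I pressed the foot onto the rod and held it for about 1.25 s at about 15 N, with a 21 N peak. Then I let it spring back up.
- **On:** I switched the isolator back on.

**Last checks:**
- The white mark on the handle points at the rib, so the isolator is on.
- In the top view the rod spans -99.5 to +99.4 mm along the gauge, so it is centred.
- The press cap is back at about 209 mm.
- By eye, the spindle and finial have not moved since the first picture.

**Checks that failed or disagreed:**
- My colour-mask check on the spindle and finial found no pixels, so that rests on the pictures alone.
- The scene camera put the rod end 3 to 6 mm differently from the top camera. I went with the top view.
- While lowering, the rod met one side of the notches about 1 mm off, with 16 N up and 9 N sideways. I corrected this before letting go.

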